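# Find the binding valve on the solvent manifold and mark it

## Robot

A 7-joint arm with a two-finger parallel gripper is mounted at the origin on the work surface. World frame = base frame: x ahead of the robot, y to its left, z up, the work surface at z = 0. Lengths are in mm, angles in rad, forces in N, time in s.
With the tool pointing down it reaches from about 400 to 900 mm from the base axis. Payload 5.5 kg.
Tool frame: the origin (TCP) lies at the very end of the fingers, on their centre line; the grasp point (between the pads) lies 19 mm behind it (arm.grip_depth is the distance from the TCP to the grasp point, in mm); z points along the fingers, y is the line along which they close (so a half turn about z gives the same grasp; the last joint's range is limited). The gripper opens to 85 mm and grips with 20 to 120 N. Pads are 22 mm wide; open, the fingers measure 114 mm over their backs; the gripper's body (76 mm by 85 mm) begins 54 mm behind the grasp point. The pads swing forward as they close: fully open they stand 13 mm farther back than shut.
Start: joints at [-0.856, 0.501, -0.427, 1.55, 0.221, 1.138, -0.21], TCP at [283.745, 584.798, 231.31] pointing down, gripper open.
Joint ranges: [-2.88, 2.88], [-0.31, 2.03], [-1.54, 1.56], [0.2, 2.42], [-1.41, 4.55], [0.19, 2.02], [-2.57, 2.57]. Speed limits (rad/s): [2.57, 2.57, 3.14, 3.14, 3.14, 3.14, 3.14].

## Interface

Orientations are given as [roll, pitch, yaw] about the fixed x, y, z axes, in that order (R = Rz(yaw) Ry(pitch) Rx(roll)).
In Python, from plant import arm gives the robot as it stands. The module is installed in compiled form; this text tells all that it offers.
- The arm moves only by the tool drive_tool, never from a script. Its argument "rows" is a list of rows, each a list of 5 numbers: the closure, from 0 (fully open) to 1 (shut), then the shift along the tool's x, y, z as a fraction of full scale, then the turn about the tool's z as a fraction of full scale. In form: [[jaw, dx, dy, dz, turn], ...]. A call has 1 to 5 rows; each row shifts and turns the commanded pose from where the row before left it, along the tool's axes as they then stand; what a row does not reach is not made up. Full scale, the value 1, is 0.03 m for a shift and 0.08 rad for a turn. A row lasts 1/12 s, in which the tool goes at most 41.7 mm and 7.16 degrees, less where a joint would pass 70% of its speed; a pose out of reach is approached as far as the arm can. A call with a number of a shift or a turn outside -1 to 1 is refused whole. A call with a gripper value outside its range is refused whole. The fingers move at their own pace and stop on an object; "force" is the grip in N (left out, the last holds). Time passes only in rows, so rows that do not move let the fingers close. It gives the time, the measured TCP pose, the force, the opening and the grip force at its end, in the units of the state.
- arm.state(): the state, without advancing time (a new reading comes with each control period).
- arm.read_camera(name): name is "scene" or "side" or "wrist"; returns a dict with "color" (400x640x3 uint8, blue, green, red), "fov_y" (degrees; the focal length in pixels is half the picture's height over the tangent of half this angle, whatever the lens; pixels are square), "cx", "cy" (the principal point, pixels), "D" ([k1, k2, p1, p2, k3] as OpenCV has them; the pictures are not rectified), "xyz" and "rotation" of the camera in the world. Camera axes: x right, y down, z forward; pixel columns grow to the right and rows downward; lengths in mm; the calibration is good to about 2 mm. A picture is of the moment at which its call begins. There is no depth.
- arm.hand_in(): hands the job in; it is judged then, once.
Trained networks look in a picture, given as the dict that the camera call returned (one of the last four; its "shot" number tells which), for a name from the list of things; names that differ only in an ending like _2 or _b are one class to them, and where a whole thing is asked for, a point or a joint stands for the part that bears it (a point fixed in the world has none). Each returns a list of dicts, best first, with "score" (0 to 1); they miss things now and then, are a little off and sometimes report something else, mostly with a low value. They report only what shows in the picture. A call takes as long as a camera call. They do not tell look-alikes from the thing itself.
- arm.find_in(target, picture): "box" ([centre column, centre row, width, height] as shares, 0 to 1, of the picture: columns of its width, rows of its height, round what is visible of it).
- arm.regions_of(target, picture): "mask" (400x640 bool, what is visible of it) and "box" ([centre column, centre row, width, height] as shares, 0 to 1, of the picture: columns of its width, rows of its height, round what is visible of it).
The state is a dict: "clock": time; "joint_positions": joint angles; "qvel": joint speeds; "joint_torque": joint torques, N m; "tool_pos": TCP position; "tool_rot": TCP orientation; "contact_force": force on the tool from outside, world axes, zero at the start; "moment": the same for the moment, N m; "gripper_width": finger opening in mm; "grip_force": force on a finger pad.
Only numpy, scipy, OpenCV 4.12 (cv2) and the standard library are available. Lean on these libraries where they do the work, as an engineer would, in place of code of your own. Each camera call takes 0.05 s, during which the arm holds its last target. There are 200 camera calls.

## Task

One of the three lever valves on the solvent manifold binds partway. Swing all three levers towards open by feel, each until it is fully open or starts to bind, and leave it there for the moment; never lean on the manifold or a lever with more than about 20 N. When all three have been tried, bring the binding lever back to fully closed and put the grey out-of-service collar down over its stem, leaving the other two fully open and everything else on the bench alone.

Things in the scene. Friction and masses are not known exactly. Their poses are not given: they have to be found in the camera images.
- manifold: Solvent valve manifold: an aluminium bar on two feet, fixed to the bench, 80 mm (its x) by 440 mm (its y, long way) and 55 mm high, carrying three identical lever valves in a row 160 mm apart. Origin: centre of its underside on the bench. Axes: z up; -x is its front, the side towards the robot, where the closed levers point; +y is its left end seen from the robot.
- valve_left (a joint): Angle of the left-hand (+y end) lever, turning about the upright line through stem_left. 0 = closed, pointing to the manifold's front (-x); grows as the lever swings towards the manifold's +y (clockwise from above), to a hard stop at 1.57 = fully open, along +y. It starts at 0 to 0.2. A sound lever drags evenly, 0.14 to 0.26 N m (2 to 4 N at the sleeve), and stays where it is left.
- valve_mid (a joint): Angle of the middle lever, same build and sense as valve_left. Each lever is a level bar reaching 105 mm out from its axis; its outer 52 mm is a black sleeve 18 mm wide and 22 mm high, 62 to 84 mm above the bench.
- valve_right (a joint): Angle of the right-hand (-y end) lever, same build and sense as valve_left. Exactly one of the three levers binds: from somewhere between 0.45 and 0.9 its drag climbs steeply, by about 8 N m per rad (some 1.3 N per mm at the sleeve), and let go it springs back to about where the climb began.
- stem_left (a point): Top centre of the left valve's hub, on the lever's axis, 90 mm above the bench (fixed to the manifold). The hub is 40 mm across. From here an upright steel stem 14 mm across stands 35 mm higher and a collar put over it rests on the hub.
- stem_mid (a point): Top centre of the mid valve's hub, on the lever's axis, 90 mm above the bench (fixed to the manifold). The hub is 40 mm across. From here an upright steel stem 14 mm across stands 35 mm higher and a collar put over it rests on the hub.
- stem_right (a point): Top centre of the right valve's hub, on the lever's axis, 90 mm above the bench (fixed to the manifold). The hub is 40 mm across. From here an upright steel stem 14 mm across stands 35 mm higher and a collar put over it rests on the hub.
- collar: Out-of-service collar: a loose grey plastic tube standing on the bench to the right of the manifold, 44 mm outside, 26 mm bore, 30 mm high, 40 to 85 g. Origin: centre of its lower end; z along the bore.
- amber_bottle: Bystander, to be left alone: amber glass solvent bottle with a red cap, 90 mm across, 200 mm high. Origin: centre of its underside.
- reagent_jar: Bystander, to be left alone: small amber jar with a white cap, 56 mm across, 65 mm high. Origin: centre of its underside.
- flask_ring: Bystander, to be left alone: flat dark steel flask weight ring, 76 mm outside, 48 mm bore, only 14 mm high (not the collar). Origin: centre of its underside.
- beaker: Bystander, to be left alone: glass beaker, 66 mm across, 85 mm high. Origin: centre of its underside.
- spanner: Bystander, to be left alone: steel spanner, 150 mm long. Origin: centre of its underside.
- carton: Bystander, to be left alone: cardboard carton, 80 x 90 x 75 mm. Origin: centre of its underside.
- vial_tray: Bystander, to be left alone: low blue divided tray, 100 x 140 x 30 mm. Origin: centre of its underside.
There are look-alikes about, which are no part of the job. Of the things like the collar, leave any that is green; of the rest the larger one is meant.

How it is judged (in metres and radians):
On the way:
1. all three levers have been swung: two stand fully open and the third stands partway, where it binds (((value of joint valve_left between 0.35 and 1.25 rad and value of joint each of valve_mid, valve_right above 1.4 rad) or (value of joint valve_mid between 0.35 and 1.25 rad and value of joint each of valve_left, valve_right above 1.4 rad) or (value of joint valve_right between 0.35 and 1.25 rad and value of joint each of valve_left, valve_mid above 1.4 rad))), for 0.2 s.
At the end, for the whole second after the job is handed in: The binding lever is closed (below 0.15 rad) with the collar over its stem, upright, at rest and resting on the hub (within 4 mm in height); the other two levers are fully open (above 1.40 rad) (((value of joint valve_left below 0.15 rad and value of joint each of valve_mid, valve_right above 1.4 rad and horizontal distance between collar and stem_left below 0.009 m and z of collar in the frame of stem_left between -0.004 and 0.004 m) or (value of joint valve_mid below 0.15 rad and value of joint each of valve_left, valve_right above 1.4 rad and horizontal distance between collar and stem_mid below 0.009 m and z of collar in the frame of stem_mid between -0.004 and 0.004 m) or (value of joint valve_right below 0.15 rad and value of joint each of valve_left, valve_mid above 1.4 rad and horizontal distance between collar and stem_right below 0.009 m and z of collar in the frame of stem_right between -0.004 and 0.004 m)) and angle between collar's own z axis and vertical below 0.1 rad and linear speed of collar below 0.02 m/s); the robot touches nothing.
It fails at once if the robot presses on the manifold or a lever with more than 20 N (contact force between any of the fingers, the arm and manifold above 20 N).
It fails at once if a bystander is moved by more than 30 mm (distance of any of amber_bottle, reagent_jar, flask_ring, beaker, spanner, carton, vial_tray from where it was at the start of the episode above 0.03 m).
It also fails if it takes over 72 s, if anything falls off the work surface, if the arm or the gripper's body presses on something with over 40 N, if the wrist force passes 120 N, or if a joint passes its speed limit or range.

## Working session

There is one attempt and no reset: what is moved stays moved. The work goes in short steps, Python scripts to look and compute and a tool call to move; the robot and the scene stay as the last step left them, time stands still between calls to the robot, and variables do not carry over. Pictures are saved under pics/ and viewed, at most 10 in all, crops included, and the job is handed in when it is done.

Besides the shell and the picture viewer there is one more tool, called after "Emit:" in YAML: its name, and indented under it one key for each argument. drive_tool: Moves the arm, as the interface text tells. Shift numbers are shares of 0.03 m and turn numbers shares of 0.08 rad, none past 1 either way. Its arguments: {"type":"object","properties":{"rows":{"type":"array"},"force":{"type":"number"}},"required":["rows"]}

```bash
mkdir -p pics
cat > h.py <<'E'
from plant import arm
import numpy as np, cv2
def K(p):
    f=200/np.tan(np.radians(p["fov_y"])/2); return np.array([[f,0,p["cx"]],[0,f,p["cy"]],[0,0,1.]])
def R_(p):
    r=np.array(p["rotation"],float)
    if r.shape==(3,3): return r
    from scipy.spatial.transform import Rotation as S
    return S.from_euler('xyz',r).as_matrix()
def ray(p,uv):
    n=cv2.undistortPoints(np.array([[uv]],float),K(p),np.array(p["D"],float))[0,0]
    return R_(p)@np.array([n[0],n[1],1.])
def at_z(p,uv,z):
    d=ray(p,uv); o=np.array(p["xyz"],float); return o+d*(z-o[2])/d[2]
def proj(p,X):
    R=R_(p); t=-R.T@np.array(p["xyz"],float)
    return cv2.projectPoints(np.array(X,float).reshape(-1,1,3),cv2.Rodrigues(R.T)[0],t,K(p),np.array(p["D"],float))[0][:,0]
E
python3 - <<'E'
from h import *
s=arm.state(); print({k:np.round(v,3) for k,v in s.items()})
for n in("scene","side"):
    p=arm.read_camera(n); cv2.imwrite(f"pics/{n}1.png",p["color"])
    print(n,p["xyz"],p["rotation"],p["fov_y"],p["cx"],p["cy"],p["D"])
    for t in("manifold","collar","valve_left","flask_ring","stem_left"):
        try: print(t,[(np.round(np.array(r["box"])*[640,400,640,400],1).tolist(),round(r["score"],2)) for r in arm.find_in(t,p)[:5]])
        except Exception as e: print(t,e)
E
```

```text
{'clock': np.float64(0.0), 'joint_positions': array([-0.856,  0.502, -0.427,  1.551,  0.221,  1.138, -0.21 ]), 'qvel': array([ 0.002, -0.001, -0.   ,  0.001,  0.   ,  0.   , -0.001]), 'joint_torque': array([ 0.0000e+00, -5.6952e+01, -5.8160e+00, -2.8093e+01,  1.1000e-02,
        1.2000e-02, -0.0000e+00]), 'tool_pos': array([283.538, 584.124, 230.259]), 'tool_rot': array([-3.14, -0.  ,  2.69]), 'contact_force': array([ 0.037, -0.478, -0.143]), 'moment': array([ 0.027, -0.018, -0.061]), 'grip_force': np.float64(0.0), 'gripper_width': np.float64(85.197)}
scene [1.31661359e+03 9.36862091e-01 9.21916228e+02] [-2.38546805 -0.01773571  1.62873445] 53.87204328537498 317.06646305774916 203.7686609259011 [-0.03787883  0.          0.          0.          0.        ]
manifold [([356.6, 235.0, 172.6, 86.9], 0.85)]
collar [([209.7, 205.4, 14.2, 19.1], 0.69), ([218.2, 188.0, 13.8, 14.5], 0.49)]
valve_left [([413.2, 233.4, 21.2, 43.3], 0.81), ([208.5, 204.4, 18.0, 13.7], 0.66)]
flask_ring [([177.9, 191.8, 29.7, 20.5], 0.74)]
stem_left [([356.7, 236.4, 174.2, 88.6], 0.61)]
side [ -37.19994907 -837.13749838  637.18125817] [-2.07849899e+00 -1.67708945e-03 -6.15042510e-01] 56.101132341736836 310.2149816363378 200.0417105675156 [0.02462307 0.         0.         0.         0.        ]
manifold [([312.8, 196.1, 94.5, 84.0], 0.79)]
collar [([395.1, 272.0, 20.7, 18.9], 0.79), ([352.8, 302.0, 15.4, 16.1], 0.62), ([377.7, 290.2, 13.9, 22.1], 0.56), ([388.5, 214.0, 50.3, 38.5], 0.26)]
valve_left [([283.6, 165.4, 28.2, 19.5], 0.8)]
flask_ring [([399.6, 336.4, 36.6, 33.1], 0.92)]
stem_left [([312.1, 196.4, 90.8, 77.0], 0.95), ([452.1, 269.5, 48.8, 90.8], 0.47)]
```

View pics/scene1.png

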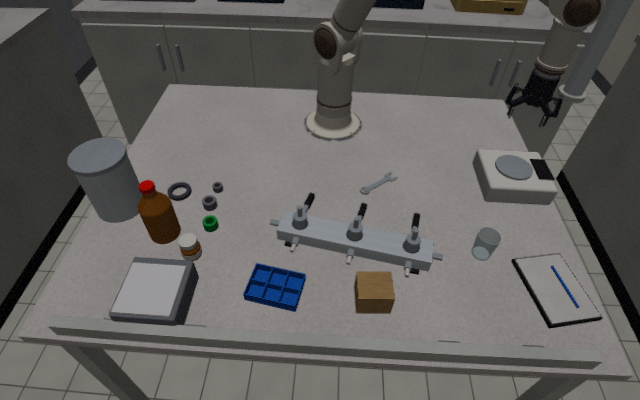

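View pics/side1.png

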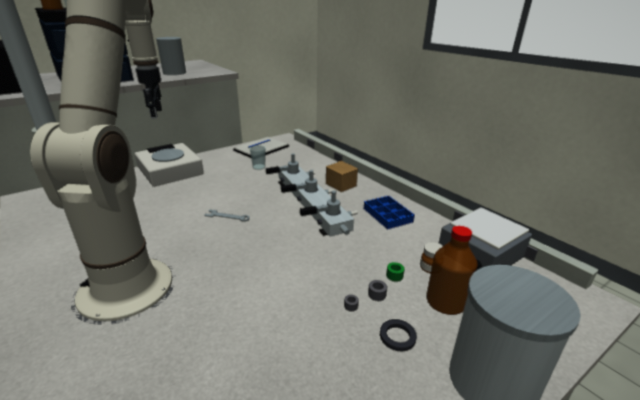

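Scene view: the manifold spans (275,225)–(440,255) and the levers point up towards the robot. Collar candidates are the small grey at (218,187), the larger grey at (210,203) and the green at (210,223). The larger grey fits, because it isn't green and is the bigger of the rest. I'll check this in an enlarged crop, together with the stems.

Run:
```python
from h import *
p=arm.read_camera("scene");q=arm.read_camera("side")
c=p["color"]
a=cv2.resize(c[185:275,268:443],None,fx=4.5,fy=4.5,interpolation=cv2.INTER_CUBIC)
b=cv2.resize(c[172:240,190:240],None,fx=2.6,fy=2.6,interpolation=cv2.INTER_CUBIC)
d=cv2.resize(q["color"][145:240,260:360],None,fx=1.9,fy=1.9,interpolation=cv2.INTER_CUBIC)
im=np.zeros((600,788,3),np.uint8); im[:a.shape[0],:a.shape[1]]=a[:405,:788]
im[410:410+b.shape[0],:b.shape[1]]=b;im[410:410+d.shape[0],200:200+d.shape[1]]=d
e=cv2.resize(q["color"][260:320,335:415],None,fx=3,fy=3,interpolation=cv2.INTER_CUBIC);im[410:590,420:660]=e
cv2.imwrite("pics/crop1.png",im)
for n,pp,cs in(("scene",p,[(210,203),(218,187)]),("side",q,[(377.5,290),(351.5,302)])):
    for r in arm.regions_of("collar",pp):
        m=r["mask"];v,u=np.nonzero(m);print(n,round(r["score"],2),u.mean().round(1),v.mean().round(1),m.sum(),np.round(at_z(pp,(u.mean(),v.mean()),17),0))
    for t in("valve_left","valve_mid","valve_right"):
      for r in arm.regions_of(t,pp)[:4]:
        v,u=np.nonzero(r["mask"]);print(n,t,round(r["score"],2),u.mean().round(1),v.mean().round(1),u.min(),u.max(),v.min(),v.max())
```

```text
scene 0.72 210.2 223.5 194 [ 569. -348.   17.]
scene valve_left 0.65 412.8 235.1 402 420 212 252
scene valve_mid 0.59 357.2 223.8 348 366 203 239
scene valve_right 0.93 303.0 212.1 293 314 193 227
side 0.9 377.3 290.1 316 [ 483. -378.   17.]
side 0.88 394.5 271.5 272 [ 567. -354.   17.]
side 0.79 350.1 302.5 240 [ 404. -371.   17.]
side 0.61 397.6 334.8 716 [ 425. -497.   17.]
side 0.51 428.4 256.1 374 [ 688. -361.   17.]
side valve_left 0.79 286.9 166.9 267 298 154 173
side valve_left 0.23 428.5 255.7 420 441 243 272
side valve_mid 0.78 302.9 185.3 282 317 171 192
side valve_right 0.86 324.4 207.4 301 339 192 214
```

View pics/crop1.png

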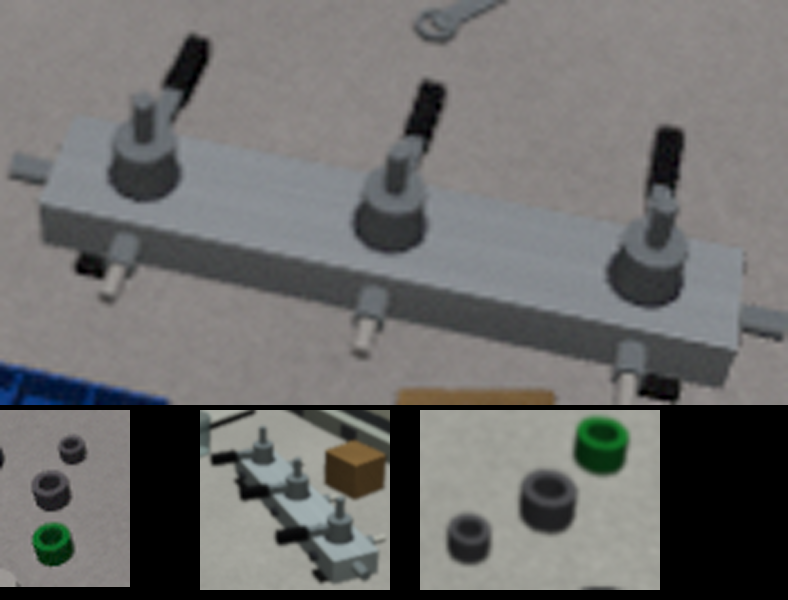

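The crop confirms it: the middle of the three, (210,203) in the scene view and (377,290) in the side view, is the larger grey collar. Next I'll measure the stems (z=125), the lever tips (z=84) and the collar.

Run:
```python
from h import *
p=arm.read_camera("scene");q=arm.read_camera("side")
f=lambda x,y:(268+(x+.5)/4.5-.5,185+(y+.5)/4.5-.5)
S={};T={}
for n,s,h,t in(("right",(143,97),(146,143),(200,40)),("mid",(398,148),(395,190),(434,86)),("left",(662,195),(656,242),(670,130))):
    a=at_z(p,f(*s),125);b=at_z(p,f(*h),90);c=at_z(p,f(*t),84);S[n]=a
    print(n,a.round(0),b.round(0),c.round(0),"len",np.hypot(*(c-b)[:2]).round(0), "dir",np.degrees(np.arctan2(*(c-b)[1::-1])).round(1))
    g=lambda X:proj(q,X).round(1).tolist()
    print(" side proj stem top/hub/tip",g(a),g(b),g(c))
print(np.hypot(*(S["left"]-S["mid"])[:2]),np.hypot(*(S["mid"]-S["right"])[:2]))
d=S["left"]-S["right"];print("manifold yaw",np.arctan2(-d[0],d[1]))
# collar: top rim centre z=30
for nm,pp in(("scene",p),("side",q)):
    for r in arm.find_in("collar",pp):
        b=np.array(r["box"])*[640,400,640,400]; print(nm,b.round(1),round(r["score"],2),at_z(pp,b[:2],15).round(0))
for n in("beaker","carton","amber_bottle","reagent_jar","spanner","flask_ring","vial_tray"):
    r=arm.find_in(n,p)
    if r: b=np.array(r[0]["box"])*[640,400,640,400];print(n,at_z(p,b[:2],20).round(0))
```

```text
right [578. -77. 125.] [585. -75.  90.] [486. -47.  84.] len 103.0 dir 164.6
 side proj stem top/hub/tip [[331.6, 190.9]] [[332.7, 200.4]] [[300.1, 208.0]]
mid [608.  80. 125.] [612.  81.  90.] [516. 108.  84.] len 99.0 dir 164.3
 side proj stem top/hub/tip [[309.5, 170.2]] [[310.1, 179.5]] [[281.3, 185.6]]
left [634. 235. 125.] [641. 238.  90.] [544. 258.  84.] len 100.0 dir 168.0
 side proj stem top/hub/tip [[290.4, 153.8]] [[292.0, 162.1]] [[265.9, 168.0]]
157.53446435141205 159.18492049848481
manifold yaw -0.177522423492556
scene [210.9 224.8  14.7  17.8] 0.64 [ 572. -346.   15.]
scene [209.7 204.2  15.5  17.9] 0.54 [ 489. -370.   15.]
scene [216.5 186.6   9.4  13.9] 0.54 [ 409. -367.   15.]
scene [486.3 243.8  32.3  32.4] 0.54 [586. 473.  15.]
side [377.7 290.   14.9  21.1] 0.78 [ 486. -376.   15.]
side [352.6 302.1  12.   14.8] 0.68 [ 411. -372.   15.]
side [396.1 273.4  21.   21.4] 0.67 [ 567. -359.   15.]
beaker [588. 471.  20.]
carton [772. 134.  20.]
amber_bottle [515.  93.  20.]
reagent_jar [ 666. -377.   20.]
spanner [366. 171.  20.]
flask_ring [ 438. -487.   20.]
vial_tray [ 774. -127.   20.]
```

Emit:
drive_tool:
  rows:
    - [0.5,-1,-0.8,0,-1]
    - [0.5,-1,-0.8,0,-1]
    - [0.5,-1,-0.8,0,-1]
    - [0.5,-1,-0.8,0,0]
    - [0.5,-1,-0.8,0,0]

```text
clock: 2.07
tool_pos: [390.6, 424.2, 231.5]
tool_rot: [3.141, 0.0, 2.931]
contact_force: [0.7, 0.2, -0.9]
gripper_width: 42.8
grip_force: 0.0
```

```bash
cat >> h.py <<'E'
def togo(x,y,z,yaw=None):
    s=arm.state(); r=s["tool_rot"]; c,n=np.cos(r[2]),np.sin(r[2]); d=np.array([x,y])-s["tool_pos"][:2]
    o=np.array([d@[c,n],d@[n,-c],s["tool_pos"][2]-z])/30
    print("t",s["clock"],"pos",np.round(s["tool_pos"],1),"rot",np.round(r,3),"F",np.round(s["contact_force"],1),"w",round(s["gripper_width"],1),"TOGO units",o.round(2),"turn",None if yaw is None else round((((r[2]-yaw+np.pi)%(2*np.pi))-np.pi)/.08,2))
def lever(x,y,yawm=2.963):
    s=arm.state(); d=s["tool_pos"][:2]-[x,y]; a=np.arctan2(d[1],d[0])
    print("r",np.hypot(*d).round(1),"q tool pos",round((yawm-a)%(2*np.pi),3),"tool yaw q",round((yawm-s["tool_rot"][2])%(2*np.pi),3))
E
python3 -c "
from h import *
togo(550,255,150,2.93)"
```

```text
t 2.0667 pos [390.6 424.2 231.5] rot [3.141 0.    2.931] F [ 0.7  0.2 -0.9] w 42.8 TOGO units [-6.38 -4.4   2.72] turn 0.01
```

Emit:
drive_tool:
  rows:
    - [0.5,-1,-0.7,0,0]
    - [0.5,-1,-0.7,0,0]
    - [0.5,-1,-0.7,0,0]
    - [0.5,-1,-0.7,0.3,0]
    - [0.5,-1,-0.7,0.3,0]

```text
clock: 2.48
tool_pos: [516.1, 290.4, 214.1]
tool_rot: [3.14, 0.002, 2.93]
contact_force: [0.1, 0.0, -0.4]
gripper_width: 42.7
grip_force: 0.0
```

Emit:
drive_tool:
  rows:
    - [0.5,-1,-0.7,0.4,0]
    - [0.5,-0.2,-0.1,0.7,0]
    - [0.5,0,0,0,0]
    - [0.5,0,0,0,0]

```text
clock: 2.82
tool_pos: [544.0, 259.6, 179.2]
tool_rot: [-3.14, -0.003, 2.928]
contact_force: [-0.4, -0.0, 0.4]
gripper_width: 42.6
grip_force: 0.0
```

```bash
python3 -c "
from h import *
togo(550,255,62,2.93)
p=arm.read_camera('wrist');cv2.imwrite('pics/w1.png',p['color']);print(p['xyz'],p['rotation'],p['fov_y'])
for n,x,y in(('left',638,236),('mid',610,80.5)): print(n,proj(p,[[x,y,125],[x,y,90],[x-103*.978,y+103*.208,84]]).round(0).tolist())
"
```

```text
t 2.8167 pos [544.  259.6 179.2] rot [-3.140e+00 -3.000e-03  2.928e+00] F [-0.4 -0.   0.4] w 42.6 TOGO units [-0.23 -0.11  3.91] turn -0.02
[477.20546754 274.50782649 322.5775157 ] [2.86999297e+00 1.53228874e-03 1.35704973e+00] 59.93308061177512
left [[319.0, 354.0], [319.0, 323.0], [318.0, 192.0]]
mid [[89.0, 360.0], [118.0, 328.0], [99.0, 200.0]]
```

View pics/w1.png

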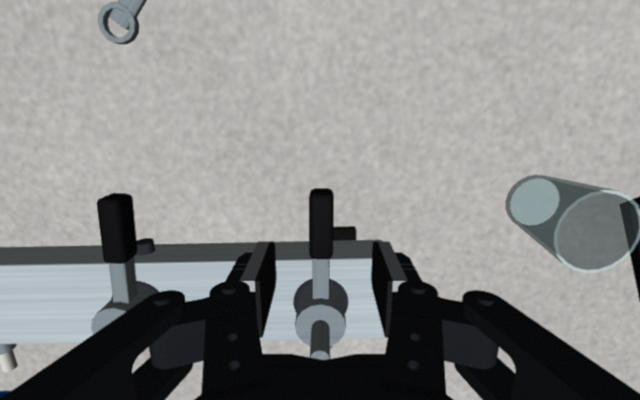

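The wrist view shows the left stem at (320,354), against a predicted (319,354), and the lever tip at (321,190) sits midway between the fingers. I'll descend to straddle the sleeve.

Emit:
drive_tool:
  rows:
    - [0.5,-0.2,-0.1,1,0]
    - [0.5,0,0,1,0]
    - [0.5,0,0,1,0]
    - [0.5,0,0,0.8,0]
    - [0.5,0,0,0,0]

```text
clock: 3.28
tool_pos: [545.9, 257.0, 62.9]
tool_rot: [-3.138, -0.006, 2.933]
contact_force: [-1.1, 0.0, -0.2]
gripper_width: 42.6
grip_force: 0.0
```

```bash
python3 -c "
from h import *
togo(550,255,64,2.93);lever(638,236)"
```

```text
t 3.2833 pos [545.9 257.   62.9] rot [-3.138 -0.006  2.933] F [-1.1  0.  -0.2] w 42.6 TOGO units [-0.15 -0.04 -0.04] turn 0.04
r 94.4 q tool pos 0.046 tool yaw q 0.03
```

Emit:
drive_tool:
  rows:
    - [0.5,0,0.4,0,0]
    - [0.5,0,0.25,0,1]
    - [0.5,-0.03,0.25,0,1]
    - [0.5,-0.03,0.25,0,1]
    - [0.5,-0.03,0.25,0,1]

```text
clock: 3.7
tool_pos: [566.0, 298.1, 69.7]
tool_rot: [3.138, 0.002, 2.608]
contact_force: [0.2, -3.0, -0.8]
gripper_width: 42.9
grip_force: 0.9
```

```bash
python3 -c "
from h import *
togo(550,255,64,2.93);lever(638,236)"
```

```text
t 3.7 pos [566.  298.1  69.7] rot [3.138e+00 2.000e-03 2.608e+00] F [ 0.2 -3.  -0.8] w 42.9 TOGO units [-0.27 -1.51  0.19] turn -4.03
r 95.1 q tool pos 0.533 tool yaw q 0.355
```

Emit:
drive_tool:
  rows:
    - [0.5,0,0.1,0.1,0.6]
    - [0.5,0,0.1,0.05,0.6]
    - [0.5,0,0.1,0,0.4]
    - [0.5,0,0.05,0,0.2]

```text
clock: 4.03
tool_pos: [571.7, 307.2, 65.1]
tool_rot: [3.137, 0.001, 2.466]
contact_force: [-0.7, -1.2, 0.8]
gripper_width: 42.9
grip_force: 0.7
```

Emit:
drive_tool:
  rows:
    - [0.5,0,0.1,0,0.4]
    - [0.5,0,0.1,0,0.4]
    - [0.5,0,0.1,0,0.4]
    - [0.5,0,0.1,0,0.4]

```text
clock: 4.37
tool_pos: [579.2, 314.6, 64.4]
tool_rot: [3.139, 0.001, 2.338]
contact_force: [-1.5, -2.8, 1.2]
gripper_width: 42.7
grip_force: 1.5
```

```bash
python3 -c "
from h import *
togo(550,255,64,2.93);lever(638,236)"
```

```text
t 4.3667 pos [579.2 314.6  64.4] rot [3.139e+00 1.000e-03 2.338e+00] F [-1.5 -2.8  1.2] w 42.7 TOGO units [-0.75 -2.08  0.01] turn -7.4
r 98.2 q tool pos 0.751 tool yaw q 0.625
```

Emit:
drive_tool:
  rows:
    - [0.5,-0.06,0.1,0,0.4]
    - [0.5,-0.06,0.1,0,0.4]
    - [0.5,-0.04,0.1,0,0.4]
    - [0.5,-0.02,0.1,0,0.4]

```text
clock: 4.7
tool_pos: [588.3, 318.0, 62.7]
tool_rot: [-3.137, -0.003, 2.209]
contact_force: [-8.9, -3.1, 5.5]
gripper_width: 42.6
grip_force: 4.7
```

Emit:
drive_tool:
  rows:
    - [0.5,0,0,0,0]
    - [0.5,0,0,0,0]

```text
clock: 4.87
tool_pos: [588.6, 318.3, 62.7]
tool_rot: [-3.139, -0.002, 2.211]
contact_force: [-6.8, -1.9, 3.8]
gripper_width: 42.8
grip_force: 3.5
```

```bash
python3 -c "
from h import *
togo(550,255,64,2.93);lever(638,236)"
```

```text
t 4.8667 pos [588.6 318.3  62.7] rot [-3.139e+00 -2.000e-03  2.211e+00] F [-6.8 -1.9  3.8] w 42.8 TOGO units [-0.92 -2.29 -0.04] turn -8.99
r 96.0 q tool pos 0.852 tool yaw q 0.752
```

Emit:
drive_tool:
  rows:
    - [0.5,0,0.07,-0.1,0.2]
    - [0.5,0,0.07,0,0.2]
    - [0.5,0,0,0,0]

```text
clock: 5.12
tool_pos: [590.4, 319.0, 64.0]
tool_rot: [-3.134, -0.002, 2.178]
contact_force: [-8.6, -3.9, -0.6]
gripper_width: 42.6
grip_force: 4.6
```

Left binds: the force reached 9 N and kept climbing with travel. I'll back off, rise and go to the middle lever.

Emit:
drive_tool:
  rows:
    - [0.5,0,-0.2,0,0]
    - [0.5,0,-0.25,0,0]
    - [0.5,0,0,-1,0]
    - [0.5,0,0,-1,0]
    - [0.5,0,0,-1,-1]

```text
clock: 5.53
tool_pos: [583.6, 313.1, 157.0]
tool_rot: [3.139, -0.0, 2.258]
contact_force: [0.6, 1.2, 0.8]
gripper_width: 42.9
grip_force: 0.0
```

Emit:
drive_tool:
  rows:
    - [0.5,0,-0.5,-0.8,-1]
    - [0.5,0,-1,0,-1]
    - [0.5,0,-1,0,-1]
    - [0.5,0,-1,0,-1]
    - [0.5,0,-1,0,-1]

```text
clock: 5.95
tool_pos: [496.1, 210.6, 180.7]
tool_rot: [3.137, 0.002, 2.664]
contact_force: [0.1, -0.8, 1.2]
gripper_width: 42.6
grip_force: 0.0
```

```bash
python3 -c "
from h import *
togo(521.4,105.4,64,2.868);lever(638,236)"
```

```text
t 5.95 pos [496.1 210.6 180.7] rot [3.137e+00 2.000e-03 2.664e+00] F [ 0.1 -0.8  1.2] w 42.6 TOGO units [-2.36 -2.73  3.89] turn -2.55
r 144.2 q tool pos 5.928 tool yaw q 0.299
```

Emit:
drive_tool:
  rows:
    - [0.5,-0.8,-1,0,-1]
    - [0.5,-0.8,-1,0,-1]
    - [0.5,-0.2,-0.7,0,-0.5]
    - [0.5,0,0,0,0]
    - [0.5,0,0,0,0]

```text
clock: 6.37
tool_pos: [514.3, 112.2, 180.4]
tool_rot: [3.14, 0.003, 2.854]
contact_force: [0.0, 0.7, 0.1]
gripper_width: 42.9
grip_force: 0.0
```

```bash
python3 -c "
from h import *
togo(521.4,105.4,64,2.868);lever(610,80.5)
p=arm.read_camera('wrist');cv2.imwrite('pics/w2.png',p['color'])
x,y=610,80.5
print(proj(p,[[x,y,125],[x,y,90],[x-103*.963,y+103*.27,84]]).round(0).tolist())
"
```

```text
t 6.3667 pos [514.3 112.2 180.4] rot [3.140e+00 3.000e-03 2.854e+00] F [0.  0.7 0.1] w 42.9 TOGO units [-0.29 -0.15  3.88] turn -0.17
r 100.8 q tool pos 0.141 tool yaw q 0.109
[[318.0, 357.0], [319.0, 325.0], [316.0, 196.0]]
```

View pics/w2.png

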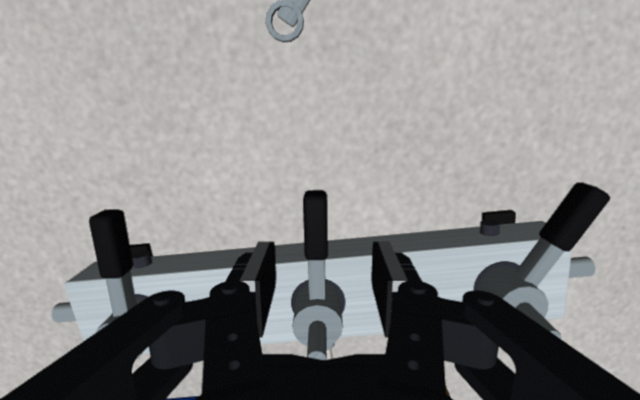

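Middle lever is centred, with the stem at (317,355) and the tip at (315,192). The left lever has stayed partway, with its tip at (590,195). Descending now.

Emit:
drive_tool:
  rows:
    - [0.5,-0.27,-0.12,1,0]
    - [0.5,0,0,1,0]
    - [0.5,0,0,1,0]
    - [0.5,0,0,0.8,0]
    - [0.5,0,0,0,0]

```text
clock: 6.83
tool_pos: [516.1, 109.1, 60.8]
tool_rot: [-3.14, -0.007, 2.861]
contact_force: [-0.4, -0.6, -0.5]
gripper_width: 42.8
grip_force: 0.0
```

Emit:
drive_tool:
  rows:
    - [0.5,0,0.4,0,0.2]
    - [0.5,0,0.25,0.02,1]
    - [0.5,-0.03,0.25,0.03,1]
    - [0.5,-0.03,0.25,0.03,1]
    - [0.5,-0.03,0.25,0,1]

```text
clock: 7.25
tool_pos: [538.3, 146.3, 64.1]
tool_rot: [3.141, 0.001, 2.519]
contact_force: [-1.1, -2.6, -0.3]
gripper_width: 42.5
grip_force: 1.4
```

```bash
python3 -c "
from h import *
togo(521.4,105.4,64,2.868);lever(610,80.5)"
```

```text
t 7.25 pos [538.3 146.3  64.1] rot [3.141e+00 1.000e-03 2.519e+00] F [-1.1 -2.6 -0.3] w 42.5 TOGO units [-0.34 -1.43  0.  ] turn -4.36
r 97.3 q tool pos 0.563 tool yaw q 0.444
```

Emit:
drive_tool:
  rows:
    - [0.5,-0.06,0.13,0,0.5]
    - [0.5,-0.06,0.13,0,0.5]
    - [0.5,-0.03,0.13,0,0.5]
    - [0.5,-0.03,0.13,0,0.5]

```text
clock: 7.58
tool_pos: [550.7, 156.0, 63.8]
tool_rot: [-3.141, -0.002, 2.362]
contact_force: [-3.6, -1.4, 0.2]
gripper_width: 42.8
grip_force: 1.5
```

Emit:
drive_tool:
  rows:
    - [0.5,-0.03,0.13,0,0.5]
    - [0.5,-0.03,0.13,0,0.5]
    - [0.5,-0.03,0.13,0,0.5]

```text
clock: 7.83
tool_pos: [560.8, 162.3, 63.7]
tool_rot: [-3.141, -0.002, 2.242]
contact_force: [-4.2, 0.1, 1.0]
gripper_width: 42.7
grip_force: 1.6
```

```bash
python3 -c "
from h import *
togo(521.4,105.4,64,2.868);lever(610,80.5)"
```

```text
t 7.8333 pos [560.8 162.3  63.7] rot [-3.141e+00 -2.000e-03  2.242e+00] F [-4.2  0.1  1. ] w 42.7 TOGO units [-0.67 -2.21 -0.01] turn -7.82
r 95.5 q tool pos 0.851 tool yaw q 0.721
```

Constant drag of about 3 N so far, and q is about 0.72. I'll continue.

Emit:
drive_tool:
  rows:
    - [0.5,-0.03,0.13,0,0.5]
    - [0.5,-0.03,0.13,0,0.5]
    - [0.5,-0.03,0.13,0,0.5]
    - [0.5,-0.03,0.13,0,0.5]

```text
clock: 8.17
tool_pos: [575.4, 168.8, 63.7]
tool_rot: [-3.141, -0.003, 2.082]
contact_force: [-3.9, -0.4, 0.9]
gripper_width: 42.5
grip_force: 1.7
```

Emit:
drive_tool:
  rows:
    - [0.5,-0.03,0.13,0,0.5]
    - [0.5,-0.03,0.13,0,0.5]
    - [0.5,-0.03,0.13,0,0.5]
    - [0.5,-0.03,0.13,0,0.5]

```text
clock: 8.5
tool_pos: [590.9, 172.9, 63.7]
tool_rot: [-3.141, -0.003, 1.923]
contact_force: [-4.5, 1.6, 0.9]
gripper_width: 42.8
grip_force: 1.7
```

```bash
python3 -c "
from h import *
togo(521.4,105.4,64,2.868);lever(610,80.5)"
```

```text
t 8.5 pos [590.9 172.9  63.7] rot [-3.141e+00 -3.000e-03  1.923e+00] F [-4.5  1.6  0.9] w 42.8 TOGO units [-1.31 -2.95 -0.01] turn -11.82
r 94.4 q tool pos 1.189 tool yaw q 1.04
```

Emit:
drive_tool:
  rows:
    - [0.5,-0.03,0.22,0,0.87]
    - [0.5,-0.03,0.22,0,0.87]
    - [0.5,-0.03,0.22,0,0.87]
    - [0.5,-0.03,0.22,0,0.87]

```text
clock: 8.83
tool_pos: [617.8, 175.0, 63.7]
tool_rot: [-3.14, -0.002, 1.643]
contact_force: [-2.9, -2.1, -0.5]
gripper_width: 42.6
grip_force: 1.6
```

```bash
python3 -c "
from h import *
togo(521.4,105.4,64,2.868);lever(610,80.5)"
```

```text
t 8.8333 pos [617.8 175.   63.7] rot [-3.140e+00 -2.000e-03  1.643e+00] F [-2.9 -2.1 -0.5] w 42.6 TOGO units [-2.08 -3.37 -0.01] turn -15.32
r 94.8 q tool pos 1.474 tool yaw q 1.32
```

Emit:
drive_tool:
  rows:
    - [0.5,-0.03,0.1,0,0.4]
    - [0.5,-0.03,0.1,0,0.4]
    - [0.5,-0.03,0.1,0,0.4]
    - [0.5,-0.03,0.1,0,0.4]
    - [0.5,0,0.05,0,0.2]

```text
clock: 9.25
tool_pos: [632.6, 169.6, 62.8]
tool_rot: [3.141, -0.001, 1.498]
contact_force: [-2.7, 2.0, 1.8]
gripper_width: 42.3
grip_force: 1.7
```

Emit:
drive_tool:
  rows:
    - [0.5,0,0.05,0,0.2]
    - [0.5,0,0,0,0]

```text
clock: 9.42
tool_pos: [634.2, 168.7, 62.6]
tool_rot: [3.141, -0.0, 1.483]
contact_force: [-1.8, 1.8, 0.7]
gripper_width: 42.6
grip_force: 1.2
```

```bash
python3 -c "
from h import *
togo(521.4,105.4,64,2.868);lever(610,80.5)"
```

```text
t 9.4167 pos [634.2 168.7  62.6] rot [ 3.141 -0.     1.483] F [-1.8  1.8  0.7] w 42.6 TOGO units [-2.43 -3.56 -0.05] turn -17.32
r 91.5 q tool pos 1.66 tool yaw q 1.48
```

Emit:
drive_tool:
  rows:
    - [0.5,0,0.06,0,0.5]
    - [0.5,0,0,0,0.3]

```text
clock: 9.58
tool_pos: [636.1, 167.4, 62.5]
tool_rot: [3.141, 0.001, 1.417]
contact_force: [-1.2, -0.4, 1.4]
gripper_width: 42.5
grip_force: 1.3
```

Emit:
drive_tool:
  rows:
    - [0.5,0,0.06,0,0.2]
    - [0.5,0,0,0,0]

```text
clock: 9.75
tool_pos: [637.9, 167.0, 62.4]
tool_rot: [3.141, 0.001, 1.402]
contact_force: [-2.8, -0.7, 0.8]
gripper_width: 42.7
grip_force: 0.8
```

```bash
python3 -c "
from h import *
togo(521.4,105.4,64,2.868);lever(610,80.5)"
```

```text
t 9.75 pos [637.9 167.   62.4] rot [3.141e+00 1.000e-03 1.402e+00] F [-2.8 -0.7  0.8] w 42.7 TOGO units [-2.68 -3.48 -0.05] turn -18.32
r 90.9 q tool pos 1.704 tool yaw q 1.561
```

Emit:
drive_tool:
  rows:
    - [0.5,0,-0.4,0,0]
    - [0.5,0,0,-0.5,0]
    - [0.5,0,0,-1,0]
    - [0.5,0,0,-1,-1]
    - [0.5,0,0,-1,-1]

```text
clock: 10.17
tool_pos: [626.4, 169.5, 168.5]
tool_rot: [3.14, 0.001, 1.567]
contact_force: [0.6, 0.6, 0.9]
gripper_width: 42.6
grip_force: 0.0
```

Emit:
drive_tool:
  rows:
    - [0.5,-0.4,-0.8,-0.3,-1]
    - [0.5,-0.4,-0.8,0,-1]
    - [0.5,-0.4,-0.8,0,-1]
    - [0.5,-0.4,-0.8,0,-1]
    - [0.5,-0.4,-0.8,0,-1]

```text
clock: 10.58
tool_pos: [516.7, 92.4, 176.9]
tool_rot: [3.139, 0.001, 1.968]
contact_force: [0.4, -0.1, 0.4]
gripper_width: 42.5
grip_force: 0.0
```

```bash
python3 -c "
from h import *
togo(493.3,-51.6,64,2.873)"
```

```text
t 10.5833 pos [516.7  92.4 176.9] rot [3.139e+00 1.000e-03 1.968e+00] F [ 0.4 -0.1  0.4] w 42.5 TOGO units [-4.12 -2.58  3.76] turn -11.31
```

Emit:
drive_tool:
  rows:
    - [0.5,-0.35,-0.33,0,-1]
    - [0.5,-0.35,-0.33,0,-1]
    - [0.5,-0.35,-0.33,0,-1]
    - [0.5,-0.35,-0.33,0,-1]
    - [0.5,-0.35,-0.33,0,-1]

```text
clock: 11.0
tool_pos: [503.1, 21.6, 176.9]
tool_rot: [3.14, 0.002, 2.367]
contact_force: [0.6, -0.7, 0.2]
gripper_width: 42.9
grip_force: 0.0
```

Emit:
drive_tool:
  rows:
    - [0.5,-0.19,-0.45,0,-1]
    - [0.5,-0.19,-0.45,0,-1]
    - [0.5,-0.19,-0.45,0,-1]
    - [0.5,-0.19,-0.45,0,-1]
    - [0.5,-0.19,-0.45,0,-1]

```text
clock: 11.42
tool_pos: [487.2, -49.7, 176.9]
tool_rot: [3.141, 0.003, 2.767]
contact_force: [-0.6, -0.8, -0.6]
gripper_width: 43.1
grip_force: 0.0
```

Emit:
drive_tool:
  rows:
    - [0.5,0,0,0,-1]
    - [0.5,0,0,0,-0.3]
    - [0.5,0,0,0,0]

```text
clock: 11.67
tool_pos: [487.3, -48.7, 176.7]
tool_rot: [3.141, 0.002, 2.866]
contact_force: [-0.0, -0.3, 0.3]
gripper_width: 42.5
grip_force: 0.0
```

```bash
python3 -c "
from h import *
togo(493.3,-51.6,64,2.873)
p=arm.read_camera('wrist');cv2.imwrite('pics/w3.png',p['color'])
x,y=582,-76
print(proj(p,[[x,y,125],[x,y,90],[x-103*.963,y+103*.265,84]]).round(0).tolist(),proj(p,[[610,80.5,90],[610+103*.177,80.5+103*.984,84]]).round(0).tolist())
"
```

```text
t 11.6667 pos [487.3 -48.7 176.7] rot [3.141e+00 2.000e-03 2.866e+00] F [-0.  -0.3  0.3] w 42.5 TOGO units [-0.22 -0.04  3.76] turn -0.08
[[322.0, 358.0], [322.0, 326.0], [321.0, 195.0]] [[530.0, 308.0], [659.0, 291.0]]
```

View pics/w3.png

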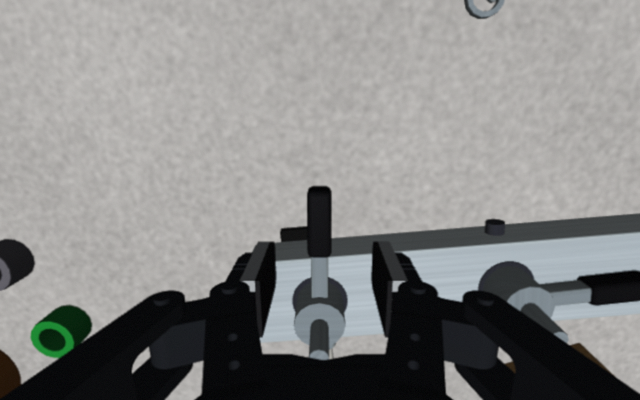

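The middle lever lies along the bar, so it's open. The right lever is centred, with its stem at (319,355) and tip at (319,190). Descending.

Emit:
drive_tool:
  rows:
    - [0.5,-0.22,-0.08,1,0]
    - [0.5,0,0,1,0]
    - [0.5,0,0,1,0]
    - [0.5,0,0,0.7,0]
    - [0.5,0,0,0,0]

```text
clock: 12.13
tool_pos: [489.1, -51.4, 61.6]
tool_rot: [-3.14, -0.007, 2.867]
contact_force: [-1.4, 0.1, 0.3]
gripper_width: 42.6
grip_force: 0.0
```

Emit:
drive_tool:
  rows:
    - [0.5,0,0.4,0,0.2]
    - [0.5,0,0.25,0.02,1]
    - [0.5,-0.05,0.25,0.03,1]
    - [0.5,-0.05,0.25,0.03,1]
    - [0.5,-0.05,0.25,0,1]

```text
clock: 12.55
tool_pos: [511.7, -15.0, 64.2]
tool_rot: [-3.141, 0.0, 2.527]
contact_force: [-2.1, -1.2, -0.1]
gripper_width: 42.8
grip_force: 1.1
```

Emit:
drive_tool:
  rows:
    - [0.5,-0.05,0.13,0,0.5]
    - [0.5,-0.05,0.13,0,0.5]
    - [0.5,-0.03,0.13,0,0.5]
    - [0.5,-0.03,0.13,0,0.5]

```text
clock: 12.88
tool_pos: [524.3, -5.5, 64.0]
tool_rot: [-3.141, -0.001, 2.369]
contact_force: [-2.7, -0.1, 0.6]
gripper_width: 42.7
grip_force: 1.4
```

```bash
python3 -c "
from h import *
togo(521.4,105.4,64,2.868);lever(582,-76)"
```

```text
t 12.8833 pos [524.3  -5.5  64. ] rot [-3.141e+00 -1.000e-03  2.369e+00] F [-2.7 -0.1  0.6] w 42.7 TOGO units [ 2.65  2.58 -0.  ] turn -6.24
r 91.1 q tool pos 0.707 tool yaw q 0.594
```

Emit:
drive_tool:
  rows:
    - [0.5,-0.02,0.13,0,0.5]
    - [0.5,-0.02,0.13,0,0.5]
    - [0.5,-0.02,0.13,0,0.5]
    - [0.5,-0.02,0.13,0,0.5]

```text
clock: 13.22
tool_pos: [537.5, 3.3, 64.0]
tool_rot: [-3.141, -0.001, 2.209]
contact_force: [-3.0, -1.1, -0.0]
gripper_width: 42.8
grip_force: 1.4
```

Emit:
drive_tool:
  rows:
    - [0.5,-0.02,0.13,0,0.5]
    - [0.5,-0.02,0.13,0,0.5]
    - [0.5,-0.02,0.13,0,0.5]
    - [0.5,-0.02,0.13,0,0.5]

```text
clock: 13.55
tool_pos: [552.0, 9.8, 64.0]
tool_rot: [-3.141, -0.001, 2.049]
contact_force: [-2.7, -1.5, -0.3]
gripper_width: 42.9
grip_force: 1.3
```

Emit:
drive_tool:
  rows:
    - [0.5,-0.02,0.13,0,0.5]
    - [0.5,-0.02,0.13,0,0.5]
    - [0.5,-0.02,0.13,0,0.5]
    - [0.5,-0.02,0.13,0,0.5]

```text
clock: 13.88
tool_pos: [567.3, 13.7, 64.0]
tool_rot: [-3.141, -0.0, 1.889]
contact_force: [-2.3, -1.5, -1.1]
gripper_width: 42.7
grip_force: 1.3
```

```bash
python3 -c "
from h import *
togo(521.4,105.4,64,2.868);lever(582,-76)"
```

```text
t 13.8833 pos [567.3  13.7  64. ] rot [-3.141 -0.     1.889] F [-2.3 -1.5 -1.1] w 42.7 TOGO units [ 3.38 -0.5   0.  ] turn -12.24
r 90.9 q tool pos 1.23 tool yaw q 1.074
```

Emit:
drive_tool:
  rows:
    - [0.5,-0.03,0.21,0,0.9]
    - [0.5,-0.03,0.21,0,0.9]
    - [0.5,-0.03,0.21,0,0.9]
    - [0.5,-0.03,0.21,0,0.9]
    - [0.5,0,0.1,0,0.6]

```text
clock: 14.3
tool_pos: [596.4, 15.5, 64.2]
tool_rot: [-3.142, -0.0, 1.551]
contact_force: [-2.7, -2.1, 0.3]
gripper_width: 42.5
grip_force: 1.1
```

Emit:
drive_tool:
  rows:
    - [0.5,0,0.08,0,0.5]
    - [0.5,0,0.08,0,0.5]
    - [0.5,0,0,0,0]

```text
clock: 14.55
tool_pos: [601.2, 15.8, 64.2]
tool_rot: [3.141, -0.0, 1.474]
contact_force: [0.5, -1.1, 0.7]
gripper_width: 42.3
grip_force: 0.3
```

```bash
python3 -c "
from h import *
togo(521.4,105.4,64,2.868);lever(582,-76)"
```

```text
t 14.55 pos [601.2  15.8  64.2] rot [ 3.141 -0.     1.474] F [ 0.5 -1.1  0.7] w 42.3 TOGO units [ 2.72 -2.94  0.01] turn -17.43
r 93.8 q tool pos 1.599 tool yaw q 1.489
```

Emit:
drive_tool:
  rows:
    - [0.5,-0.03,0.08,0,0.4]
    - [0.5,-0.03,0.08,0,0.4]
    - [0.5,0,0,0,0]

```text
clock: 14.8
tool_pos: [605.9, 13.7, 63.6]
tool_rot: [3.141, -0.001, 1.41]
contact_force: [-0.9, 0.9, 0.2]
gripper_width: 42.5
grip_force: 0.4
```

Emit:
drive_tool:
  rows:
    - [0.5,0,0.06,0,0.2]
    - [0.5,0,0,0,0]

```text
clock: 14.97
tool_pos: [607.4, 13.0, 63.2]
tool_rot: [3.141, -0.0, 1.395]
contact_force: [-0.6, 0.1, 0.5]
gripper_width: 42.8
grip_force: 0.5
```

```bash
python3 -c "
from h import *
togo(521.4,105.4,64,2.868);lever(582,-76)"
```

```text
t 14.9667 pos [607.4  13.   63.2] rot [ 3.141 -0.     1.395] F [-0.6  0.1  0.5] w 42.8 TOGO units [ 2.53 -3.36 -0.03] turn -18.41
r 92.5 q tool pos 1.67 tool yaw q 1.568
```

Emit:
drive_tool:
  rows:
    - [0.5,0,-0.35,0,0]
    - [0.5,0,0,-0.5,0]
    - [0.5,0,0,-1,0]
    - [0.5,0,0,-1,-1]
    - [0.5,0,0,-1,-1]

```text
clock: 15.38
tool_pos: [596.9, 13.8, 169.0]
tool_rot: [3.141, 0.001, 1.559]
contact_force: [0.8, 0.2, -0.1]
gripper_width: 42.3
grip_force: 0.0
```

Emit:
drive_tool:
  rows:
    - [0.5,0.9,0,-0.3,-1]
    - [0.5,0.9,0,0,-1]
    - [0.5,0.9,0,0,-1]
    - [0.5,0.9,0.2,0,-1]
    - [0.5,0.9,0.3,0,-1]

```text
clock: 15.8
tool_pos: [592.0, 152.4, 177.3]
tool_rot: [3.141, 0.0, 1.96]
contact_force: [1.3, 0.6, 0.2]
gripper_width: 43.0
grip_force: 0.0
```

```bash
python3 -c "
from h import *
togo(578,305.7,64,2.283)
p=arm.read_camera('scene')
c=p['color'];a=cv2.resize(c[185:275,268:443],None,fx=4.5,fy=4.5,interpolation=cv2.INTER_CUBIC);cv2.imwrite('pics/crop2.png',a)
for (x,y) in((638,236),(610,80.5),(582,-76)):
  for q in(.55,.7,1.4,1.57):
    an=2.963-q;print(q,(( proj(p,[[x+103*np.cos(an),y+103*np.sin(an),84]])-[268,185])*4.5).round(0).tolist())
"
```

```text
t 15.8 pos [592.  152.4 177.3] rot [3.141 0.    1.96 ] F [1.3 0.6 0.2] w 43.0 TOGO units [4.91 1.51 3.78] turn -4.04
0.55 [[744.0, 152.0]]
0.7 [[764.0, 167.0]]
1.4 [[820.0, 252.0]]
1.57 [[822.0, 275.0]]
0.55 [[497.0, 107.0]]
0.7 [[515.0, 120.0]]
1.4 [[559.0, 202.0]]
1.57 [[558.0, 224.0]]
0.55 [[257.0, 63.0]]
0.7 [[273.0, 76.0]]
1.4 [[306.0, 154.0]]
1.57 [[303.0, 175.0]]
```

View pics/crop2.png

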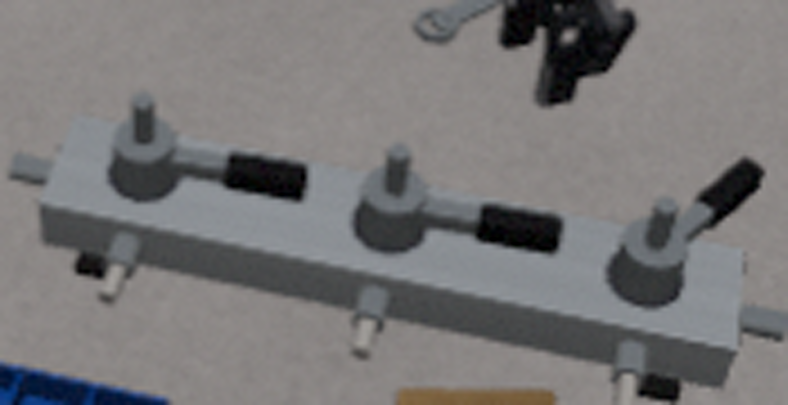

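The crop confirms it: right tip (306,172) and middle tip (560,225) are at about 1.57, and left tip (757,167) is at about 0.68. Next I'll close the left lever.

Emit:
drive_tool:
  rows:
    - [0.5,0.92,0.45,0,-1]
    - [0.5,0.92,0.45,0,-1]
    - [0.5,0.92,0.45,0,-1]
    - [0.5,0.92,0.45,0,-1]
    - [0.5,0.92,0.45,0,0]

```text
clock: 16.27
tool_pos: [578.7, 304.9, 176.7]
tool_rot: [3.141, 0.0, 2.28]
contact_force: [-0.5, -0.1, -0.2]
gripper_width: 42.9
grip_force: 0.0
```

Emit:
drive_tool:
  rows:
    - [0.5,0,0,0,0]
    - [0.5,0,0,0,0]

```text
clock: 16.43
tool_pos: [576.9, 306.9, 176.4]
tool_rot: [3.141, -0.001, 2.281]
contact_force: [0.8, -0.1, -0.6]
gripper_width: 42.4
grip_force: 0.0
```

```bash
python3 -c "
from h import *
togo(578,305.7,64,2.283);lever(638,236)"
```

```text
t 16.4333 pos [576.9 306.9 176.4] rot [ 3.141e+00 -1.000e-03  2.281e+00] F [ 0.8 -0.1 -0.6] w 42.4 TOGO units [-0.05  0.    3.75] turn -0.02
r 93.6 q tool pos 0.681 tool yaw q 0.682
```

Emit:
drive_tool:
  rows:
    - [0.5,0,0,1,0]
    - [0.5,0,0,1,0]
    - [0.5,0,0,1,0]
    - [0.5,0,0,0.7,0]
    - [0.5,0,-0.3,0,0]

```text
clock: 16.85
tool_pos: [569.2, 294.8, 60.6]
tool_rot: [-3.134, -0.0, 2.275]
contact_force: [-0.7, 0.3, 0.3]
gripper_width: 42.6
grip_force: 0.0
```

Emit:
drive_tool:
  rows:
    - [0.5,0,-0.3,0,-0.8]
    - [0.5,-0.03,-0.25,0,-1]
    - [0.5,-0.03,-0.25,0,-1]
    - [0.5,-0.03,-0.25,0,-1]
    - [0.5,-0.03,-0.25,0,-1]

```text
clock: 17.27
tool_pos: [550.0, 265.2, 67.7]
tool_rot: [3.139, 0.003, 2.662]
contact_force: [2.5, 1.2, 0.0]
gripper_width: 42.8
grip_force: 0.9
```

```bash
python3 -c "
from h import *
togo(578,305.7,64,2.283);lever(638,236)"
```

```text
t 17.2667 pos [550.  265.2  67.7] rot [3.139e+00 3.000e-03 2.662e+00] F [2.5 1.2 0. ] w 42.8 TOGO units [-0.2   1.63  0.12] turn 4.74
r 92.7 q tool pos 0.141 tool yaw q 0.301
```

Emit:
drive_tool:
  rows:
    - [0.5,0,-0.2,0.05,-1]
    - [0.5,0,-0.2,0.05,-1]
    - [0.5,0,-0.15,0,-0.8]
    - [0.5,0,0,0,0]

```text
clock: 17.6
tool_pos: [543.1, 248.8, 64.6]
tool_rot: [3.141, 0.002, 2.883]
contact_force: [-0.0, -1.1, 0.9]
gripper_width: 42.6
grip_force: 0.0
```

```bash
python3 -c "
from h import *
togo(578,305.7,64,2.283);lever(638,236)"
```

```text
t 17.6 pos [543.1 248.8  64.6] rot [3.141e+00 2.000e-03 2.883e+00] F [-0.  -1.1  0.9] w 42.6 TOGO units [-0.64  2.13  0.02] turn 7.5
r 95.8 q tool pos 6.238 tool yaw q 0.08
```

Emit:
drive_tool:
  rows:
    - [0.5,0,-0.07,0,-0.4]
    - [0.5,0,-0.07,0,-0.3]
    - [0.5,0,0,0,0]

```text
clock: 17.85
tool_pos: [541.7, 246.2, 63.9]
tool_rot: [3.141, 0.002, 2.938]
contact_force: [0.8, 0.7, -0.5]
gripper_width: 42.7
grip_force: 0.0
```

```bash
python3 -c "
from h import *
togo(578,305.7,64,2.283);lever(638,236)"
```

```text
t 17.85 pos [541.7 246.2  63.9] rot [3.141e+00 2.000e-03 2.938e+00] F [ 0.8  0.7 -0.5] w 42.7 TOGO units [-0.78  2.19 -0.  ] turn 8.19
r 96.9 q tool pos 6.211 tool yaw q 0.025
```

Emit:
drive_tool:
  rows:
    - [0.5,0,-0.05,0,0]
    - [0.5,0,0.35,0,0]
    - [0.5,0,0.05,-1,0]
    - [0.5,0,0,-1,0]
    - [0.5,0,0,-1,0]

```text
clock: 18.27
tool_pos: [541.9, 258.0, 153.2]
tool_rot: [-3.14, -0.002, 2.94]
contact_force: [0.3, 0.3, 0.0]
gripper_width: 42.6
grip_force: 0.0
```

Emit:
drive_tool:
  rows:
    - [0.5,0,0,-0.8,0]
    - [0.5,0,-0.3,0,0]
    - [0.5,0,0,0,0]
    - [0.5,0,0,0,0]

```text
clock: 18.6
tool_pos: [540.6, 248.1, 176.4]
tool_rot: [-3.141, -0.001, 2.938]
contact_force: [-0.7, -0.8, -0.0]
gripper_width: 42.4
grip_force: 0.0
```

```bash
python3 -c "
from h import *
togo(487,-374,120,2.938)
p=arm.read_camera('wrist');cv2.imwrite('pics/w4.png',p['color'])
x,y=638,236
print(proj(p,[[x,y,125],[x,y,90]]).round(1).tolist())
for q in(0,.06,.15): print(q,proj(p,[[x+103*np.cos(2.963-q),y+103*np.sin(2.963-q),84]]).round(1).tolist())
"
```

```text
t 18.6 pos [540.6 248.1 176.4] rot [-3.141e+00 -1.000e-03  2.938e+00] F [-0.7 -0.8 -0. ] w 42.4 TOGO units [ -2.43 -20.67   1.88] turn 0.01
[[334.8, 358.1], [333.4, 325.6]]
0 [[330.7, 194.2]]
0.06 [[339.5, 194.2]]
0.15 [[352.6, 195.2]]
```

View pics/w4.png

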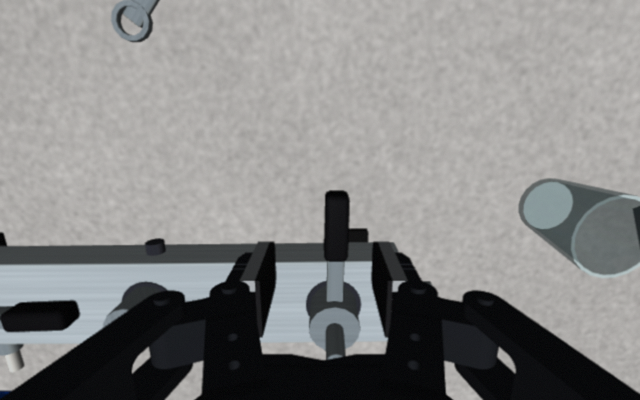

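Left lever is closed: stem (336,355), tip (337,193), q about 0.04. Now to the collar.

Emit:
drive_tool:
  rows:
    - [0.25,-0.2,-1,0,0]
    - [0.25,-0.2,-1,0,0]
    - [0.25,-0.2,-1,0,0]
    - [0.25,-0.2,-1,0,0]
    - [0.25,-0.2,-1,0,0]

```text
clock: 19.07
tool_pos: [539.2, 94.5, 175.3]
tool_rot: [-3.141, -0.003, 2.94]
contact_force: [0.7, -0.4, 0.4]
gripper_width: 64.0
grip_force: 0.0
```

Emit:
drive_tool:
  rows:
    - [0.25,-0.2,-1,0,0]
    - [0.25,-0.2,-1,0,0]
    - [0.25,-0.2,-1,0,0]
    - [0.25,-0.2,-1,0,0]
    - [0.25,-0.2,-1,0,0]

```text
clock: 19.48
tool_pos: [538.6, -58.4, 175.4]
tool_rot: [-3.141, -0.003, 2.94]
contact_force: [0.4, 0.1, 0.4]
gripper_width: 63.9
grip_force: 0.0
```

Emit:
drive_tool:
  rows:
    - [0.25,0,-1,0,0]
    - [0.25,0,-1,0,0]
    - [0.25,0,-1,0,0]
    - [0.25,0,-1,0,0]
    - [0.25,0,-1,0,0]

```text
clock: 19.9
tool_pos: [508.4, -205.1, 175.4]
tool_rot: [3.141, -0.003, 2.94]
contact_force: [-0.1, 0.2, -0.2]
gripper_width: 63.8
grip_force: 0.0
```

Emit:
drive_tool:
  rows:
    - [0.25,0,-1,0,0]
    - [0.25,0,-1,0,0]
    - [0.25,0,-1,0,0]
    - [0.25,0,0,0,0]
    - [0.25,0,0,0,0]

```text
clock: 20.32
tool_pos: [489.8, -294.4, 175.4]
tool_rot: [-3.141, -0.003, 2.935]
contact_force: [0.7, 0.4, 0.1]
gripper_width: 63.9
grip_force: 0.0
```

```bash
python3 -c "
from h import *
togo(487,-374,120,2.938)
p=arm.read_camera('wrist');cv2.imwrite('pics/w5.png',p['color'])
print(proj(p,[[487,-374,30],[487,-374,0],[570,-347,30],[409,-370,30]]).round(1).tolist())
for r in arm.regions_of('collar',p):
    v,u=np.nonzero(r['mask']);print(round(r['score'],2),u.mean(),v.mean(),u.min(),u.max(),v.min(),v.max(),p['color'][r['mask']].mean(0).round(0),at_z(p,(u.mean(),v.mean()),20).round(1))
"
```

```text
t 20.3167 pos [ 489.8 -294.4  175.4] rot [-3.141e+00 -3.000e-03  2.935e+00] F [0.7 0.4 0.1] w 63.9 TOGO units [-0.45 -2.62  1.85] turn -0.04
[[232.5, 199.5], [240.5, 190.9], [285.3, 278.2], [210.9, 107.6]]
0.85 281.7837980010521 270.541820094687 257 305 244 297 [40. 90. 27.] [ 566.5 -350.7   20. ]
0.84 233.78388090349077 191.88347022587268 207 261 165 218 [78. 73. 74.] [ 482.7 -374.2   20. ]
```

View pics/w5.png

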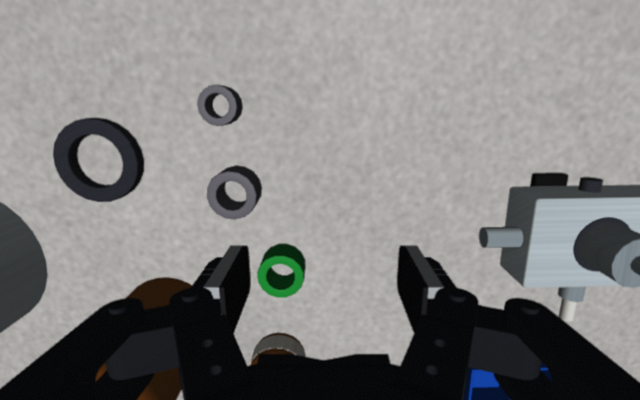

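The larger grey collar's rim is centred at (231.5,195) and the green one is at (281,276). The refined collar position is (483.5,-374). Moving over it.

Emit:
drive_tool:
  rows:
    - [0.25,-0.14,-0.9,0.5,0]
    - [0.25,-0.1,-0.9,0.5,0]
    - [0.25,-0.1,-0.84,0.5,0]
    - [0.25,0,0,0.5,0]
    - [0.25,0,0,0,0]

```text
clock: 20.83
tool_pos: [483.7, -370.6, 113.2]
tool_rot: [3.139, -0.006, 2.939]
contact_force: [0.5, 1.9, -1.2]
gripper_width: 64.2
grip_force: 0.0
```

```bash
python3 -c "
from h import *
togo(483.5,-374,5,2.938)
p=arm.read_camera('wrist')
print(proj(p,[[483.5,-374,30]]).round(1).tolist())
for r in arm.regions_of('collar',p):
    v,u=np.nonzero(r['mask']);print(round(r['score'],2),u.mean(),v.mean(),u.min(),u.max(),v.min(),v.max(),p['color'][r['mask']].mean(0).round(0),at_z(p,(u.mean(),v.mean()),20).round(1))
"
```

```text
t 20.8333 pos [ 483.7 -370.6  113.2] rot [ 3.139 -0.006  2.939] F [ 0.5  1.9 -1.2] w 64.2 TOGO units [-0.02 -0.11  3.61] turn 0.01
[[317.9, 206.3]]
0.93 303.925974025974 89.78116883116883 279 330 63 117 [109. 103. 105.] [ 406.9 -367.3   20. ]
0.84 369.1487229227287 297.8153895893954 341 400 263 332 [39. 89. 27.] [ 566.5 -351.2   20. ]
0.8 317.5050717033928 202.11927247289262 286 349 168 236 [88. 83. 84.] [ 483.3 -374.4   20. ]
```

Emit:
drive_tool:
  rows:
    - [0.25,0,-0.1,1,0]
    - [0.25,0,0,1,0]
    - [0.25,0,0,1,0]
    - [0.25,0,0,0.5,0]
    - [0.25,0,0,0,0]

```text
clock: 21.35
tool_pos: [484.2, -371.2, 9.2]
tool_rot: [3.138, -0.005, 2.943]
contact_force: [-0.7, 0.8, 0.1]
gripper_width: 63.9
grip_force: 0.0
```

```bash
python3 -c "
from h import *
togo(483.5,-374,6,2.938)"
```

```text
t 21.35 pos [ 484.2 -371.2    9.2] rot [ 3.138 -0.005  2.943] F [-0.7  0.8  0.1] w 63.9 TOGO units [ 0.   -0.1   0.11] turn 0.06
```

Emit:
drive_tool:
  rows:
    - [0.25,0,-0.08,0.15,0]
    - [0.6,0,0,0,0]
    - [0.6,0,0,0,0]
    - [0.6,0,0,0,0]
    - [0.6,0,0,0,0]
  force: 30

```text
clock: 21.77
tool_pos: [486.0, -378.2, 9.5]
tool_rot: [-3.141, 0.003, 2.94]
contact_force: [0.7, 1.3, 6.7]
gripper_width: 43.1
grip_force: 31.1
```

Emit:
drive_tool:
  rows:
    - [0.6,0,0,0,0]
    - [0.6,0,0,0,0]
    - [0.6,0,0,0,0]

```text
clock: 22.02
tool_pos: [486.0, -378.2, 9.5]
tool_rot: [-3.141, 0.003, 2.94]
contact_force: [0.2, 1.2, 7.8]
gripper_width: 43.4
grip_force: 31.1
```

```bash
python3 -c "
from h import *
togo(483.5,-374,6,2.938)"
```

```text
t 22.0167 pos [ 486.  -378.2    9.5] rot [-3.141e+00  3.000e-03  2.940e+00] F [0.2 1.2 7.8] w 43.4 TOGO units [0.11 0.12 0.12] turn 0.02
```

Gripped at 43.4 mm, but the fingertips are flush with the bench. I'll regrip about 9 mm higher so they clear the hub.

Emit:
drive_tool:
  rows:
    - [0.35,0,0,0,0]
    - [0.35,0,0,-0.2,0]
    - [0.35,0,0,-0.15,0]
    - [0.35,0,0,0,0]
    - [0.35,0,0,0,0]

```text
clock: 22.43
tool_pos: [484.7, -377.9, 18.6]
tool_rot: [-3.141, 0.001, 2.939]
contact_force: [-0.4, 0.1, 0.4]
gripper_width: 55.7
grip_force: 0.0
```

```bash
python3 -c "
from h import *
togo(483.5,-374,18,2.938)"
```

```text
t 22.4333 pos [ 484.7 -377.9   18.6] rot [-3.141e+00  1.000e-03  2.939e+00] F [-0.4  0.1  0.4] w 55.7 TOGO units [0.07 0.12 0.02] turn 0.02
```

Emit:
drive_tool:
  rows:
    - [0.6,0,0,0,0]
    - [0.6,0,0,0,0]
    - [0.6,0,0,0,0]
    - [0.6,0,0,0,0]
    - [0.6,0,0,0,0]
  force: 35

```text
clock: 22.85
tool_pos: [484.4, -377.6, 18.4]
tool_rot: [3.141, -0.0, 2.939]
contact_force: [-1.4, 1.6, 6.4]
gripper_width: 42.3
grip_force: 34.7
```

Emit:
drive_tool:
  rows:
    - [0.6,0,0,-0.5,0]
    - [0.6,0,0,-1,0]
    - [0.6,0,0,-1,0]
    - [0.6,0,0,-1,0]
    - [0.6,0,0,-1,0]

```text
clock: 23.27
tool_pos: [483.9, -377.2, 153.7]
tool_rot: [3.141, -0.001, 2.939]
contact_force: [1.6, -0.7, 0.1]
gripper_width: 42.2
grip_force: 35.7
```

```bash
python3 -c "
from h import *
togo(540,230,170,2.938)
p=arm.read_camera('wrist')
for r in arm.regions_of('collar',p):
    v,u=np.nonzero(r['mask']);print(round(r['score'],2),u.mean(),v.mean(),u.min(),u.max(),v.min(),v.max(),p['color'][r['mask']].mean(0).round(0),at_z(p,(u.mean(),v.mean()),20).round(1))
"
```

```text
t 23.2667 pos [ 483.9 -377.2  153.7] rot [ 3.141e+00 -1.000e-03  2.939e+00] F [ 1.6 -0.7  0.1] w 42.2 TOGO units [ 2.23 20.2  -0.54] turn 0.02
0.96 315.62857142857143 88.85714285714286 294 337 67 112 [117. 111. 113.] [ 407.  -367.2   20. ]
0.83 323.5265202087632 257.27515475179024 272 374 199 312 [79. 74. 75.] [ 545.5 -389.5   20. ]
```

Emit:
drive_tool:
  rows:
    - [0.6,0,0.6,-0.7,0]
    - [0.6,0,1,-0.3,0]
    - [0.6,0,1,0,0]
    - [0.6,0,1,0,0]
    - [0.6,0,1,0,0]

```text
clock: 23.78
tool_pos: [511.8, -240.9, 182.2]
tool_rot: [3.141, -0.001, 2.939]
contact_force: [1.2, 0.6, 0.7]
gripper_width: 42.4
grip_force: 35.9
```

Emit:
drive_tool:
  rows:
    - [0.6,0,1,0,0]
    - [0.6,0,1,0,0]
    - [0.6,0,1,0,0]
    - [0.6,0,1,0,0]
    - [0.6,0,1,0,0]

```text
clock: 24.2
tool_pos: [541.6, -93.9, 181.9]
tool_rot: [-3.141, -0.002, 2.939]
contact_force: [-0.8, -0.6, -0.7]
gripper_width: 42.7
grip_force: 35.9
```

Emit:
drive_tool:
  rows:
    - [0.6,0,1,0,0]
    - [0.6,0,1,0,0]
    - [0.6,0,1,0,0]
    - [0.6,0,1,0,0]
    - [0.6,0,1,0,0]

```text
clock: 24.62
tool_pos: [571.7, 52.9, 181.8]
tool_rot: [-3.141, -0.002, 2.939]
contact_force: [1.2, -0.2, -1.2]
gripper_width: 42.6
grip_force: 35.9
```

```bash
python3 -c "
from h import *
togo(636.5,236,175,2.938)"
```

```text
t 24.6167 pos [571.7  52.9 181.8] rot [-3.141e+00 -2.000e-03  2.939e+00] F [ 1.2 -0.2 -1.2] w 42.6 TOGO units [-0.89  6.41  0.23] turn 0.02
```

Emit:
drive_tool:
  rows:
    - [0.6,-0.2,1,0,0]
    - [0.6,-0.2,1,0,0]
    - [0.6,-0.2,1,0,0]
    - [0.6,-0.2,1,0,0]
    - [0.6,-0.1,1,0,0]

```text
clock: 25.03
tool_pos: [629.0, 194.0, 181.5]
tool_rot: [-3.141, -0.001, 2.939]
contact_force: [0.9, -0.9, -0.6]
gripper_width: 42.2
grip_force: 35.9
```

Emit:
drive_tool:
  rows:
    - [0.6,0,0.9,0,0]
    - [0.6,0,0.4,0,0]
    - [0.6,0,0,0,0]
    - [0.6,0,0,0,0]

```text
clock: 25.37
tool_pos: [636.0, 230.8, 181.7]
tool_rot: [-3.14, -0.002, 2.941]
contact_force: [-0.4, -1.2, -0.5]
gripper_width: 42.3
grip_force: 35.9
```

```bash
python3 -c "
from h import *
togo(636.5,236,108.4,2.938)
ps=[arm.read_camera(n) for n in('scene','side')]
t=arm.state()['tool_pos'];zc=t[2]-18.4
ims=[]
for p,n in zip(ps,('scene','side')):
    a=proj(p,[[t[0],t[1],zc],[t[0],t[1],zc+15],[636.5,236,125],[638,236,125]])
    print(n,a.round(1).tolist())
    c=a[2].round().astype(int); k=p['color'][c[1]-40:c[1]+35,c[0]-35:c[0]+35]; print(c-[35,40]); ims.append(cv2.resize(k,None,fx=5.6,fy=5.6,interpolation=cv2.INTER_CUBIC))
    for r in arm.regions_of('collar',p):
        v,u=np.nonzero(r['mask']); print(round(r['score'],2),u.mean().round(1),v.mean().round(1),u.min(),u.max(),v.min(),v.max())
cv2.imwrite('pics/al.png',np.hstack(ims))
"
```

```text
t 25.3667 pos [636.  230.8 181.7] rot [-3.140e+00 -2.000e-03  2.941e+00] F [-0.4 -1.2 -0.5] w 42.3 TOGO units [0.02 0.17 2.44] turn 0.03
scene [[415.2, 218.9], [416.4, 215.0], [415.2, 228.7], [415.3, 229.1]]
[380 189]
0.62 210.3 223.1 203 218 215 231
0.56 417.3 214.2 408 427 205 224
0.45 217.3 186.7 212 222 181 192
side [[291.8, 143.9], [291.7, 139.9], [290.9, 153.6], [291.2, 153.5]]
[256 114]
0.64 394.9 271.8 386 404 262 281
0.57 351.0 302.7 344 358 295 311
```

View pics/al.png

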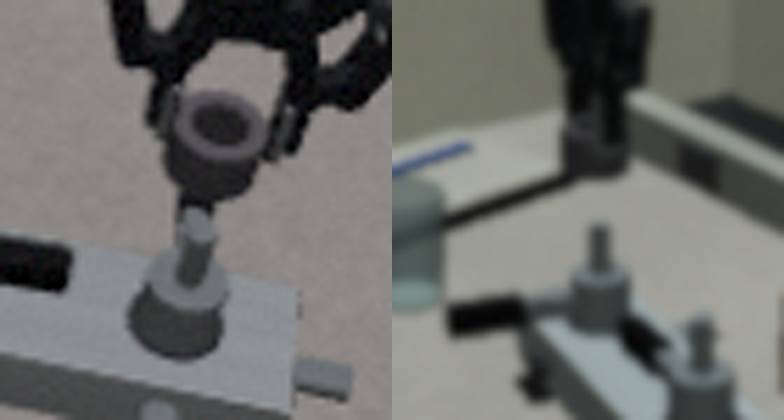

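The collar is held level above the left stem; in the left half of the crop its rim is at (222,122) and the stem top at (197,215). The estimates agree within the ±6 mm bore clearance, so I'll lower it by feel.

Emit:
drive_tool:
  rows:
    - [0.6,0,0.1,0.5,0]
    - [0.6,0,0,0.5,0]
    - [0.6,0,0,0.2,0]
    - [0.6,0,0,0,0]

```text
clock: 25.9
tool_pos: [636.2, 232.2, 145.2]
tool_rot: [-3.139, -0.003, 2.938]
contact_force: [-0.5, -0.3, -1.3]
gripper_width: 42.3
grip_force: 35.9
```

Emit:
drive_tool:
  rows:
    - [0.6,0,0,0.12,0]
    - [0.6,0,0,0.12,0]
    - [0.6,0,0,0.12,0]
    - [0.6,0,0,0,0]

```text
clock: 26.23
tool_pos: [637.2, 233.9, 135.8]
tool_rot: [-3.141, -0.0, 2.939]
contact_force: [0.5, -0.5, -1.2]
gripper_width: 42.1
grip_force: 35.9
```

```bash
python3 -c "
from h import *
togo(637,234,108.4,2.938)"
```

```text
t 26.2333 pos [637.2 233.9 135.8] rot [-3.141 -0.     2.939] F [ 0.5 -0.5 -1.2] w 42.1 TOGO units [0.01 0.   0.91] turn 0.02
```

Emit:
drive_tool:
  rows:
    - [0.6,0,0,0.2,0]
    - [0.6,0,0,0.2,0]
    - [0.6,0,0,0.2,0]
    - [0.6,0,0,0.1,0]
    - [0.6,0,0,0,0]

```text
clock: 26.65
tool_pos: [636.9, 234.1, 113.9]
tool_rot: [-3.141, -0.001, 2.94]
contact_force: [-0.6, 0.2, -1.5]
gripper_width: 42.2
grip_force: 35.9
```

Emit:
drive_tool:
  rows:
    - [0.6,0,0,0.07,0]
    - [0.6,0,0,0,0]
    - [0.6,0,0,0,0]

```text
clock: 26.9
tool_pos: [637.4, 234.1, 113.1]
tool_rot: [-3.142, -0.0, 2.939]
contact_force: [0.1, 0.3, -0.3]
gripper_width: 42.3
grip_force: 35.9
```

Emit:
drive_tool:
  rows:
    - [0.6,0,0,0.1,0]
    - [0.6,0,0,0,0]
    - [0.6,0,0,0,0]

```text
clock: 27.15
tool_pos: [637.2, 234.1, 109.9]
tool_rot: [-3.141, -0.0, 2.939]
contact_force: [0.6, -0.7, -0.6]
gripper_width: 42.4
grip_force: 35.9
```

Emit:
drive_tool:
  rows:
    - [0.6,0,0,0.06,0]
    - [0.6,0,0,0,0]

```text
clock: 27.32
tool_pos: [637.7, 234.3, 108.5]
tool_rot: [3.141, 0.001, 2.939]
contact_force: [0.2, 0.5, -0.6]
gripper_width: 42.3
grip_force: 35.9
```

Emit:
drive_tool:
  rows:
    - [0.6,0,0,0.05,0]
    - [0.6,0,0,0,0]

```text
clock: 27.48
tool_pos: [637.8, 234.3, 108.4]
tool_rot: [3.141, 0.001, 2.939]
contact_force: [-3.4, -1.3, 7.3]
gripper_width: 42.4
grip_force: 36.6
```

Emit:
drive_tool:
  rows:
    - [0.6,0,0,0.05,0]
    - [0.6,0,0,0,0]

```text
clock: 27.65
tool_pos: [637.9, 234.3, 108.3]
tool_rot: [3.141, 0.001, 2.939]
contact_force: [-5.8, -2.5, 14.9]
gripper_width: 42.4
grip_force: 37.2
```

Seated on the hub at exactly the expected height, 108.4. I'll unload, release and rise.

Emit:
drive_tool:
  rows:
    - [0.6,0,0,-0.05,0]
    - [0.35,0,0,0,0]
    - [0.35,0,0,0,0]
    - [0.3,0,0,0,0]
    - [0.3,0,0,0,0]

```text
clock: 28.07
tool_pos: [637.2, 234.1, 106.3]
tool_rot: [-3.141, -0.001, 2.939]
contact_force: [0.1, -0.1, 0.6]
gripper_width: 60.0
grip_force: 0.0
```

Emit:
drive_tool:
  rows:
    - [0.3,0,0,-0.2,0]
    - [0.3,0,0,-0.6,0]
    - [0.3,0,0,-1,0]
    - [0.3,0,0,-1,0]
    - [0.3,0,0,-1,0]

```text
clock: 28.48
tool_pos: [637.1, 234.0, 221.9]
tool_rot: [-3.141, -0.001, 2.939]
contact_force: [0.1, -0.1, 0.3]
gripper_width: 59.5
grip_force: 0.0
```

Emit:
drive_tool:
  rows:
    - [0.3,1,0,-0.5,0]
    - [0.3,1,0,0,0]
    - [0.3,1,0,0,0]
    - [0.3,1,0,0,0]
    - [0.3,0,0,0,0]

```text
clock: 28.9
tool_pos: [513.7, 261.0, 236.1]
tool_rot: [3.141, -0.004, 2.945]
contact_force: [-0.9, 1.5, -0.1]
gripper_width: 60.0
grip_force: 0.0
```

```bash
python3 -c "
from h import *
togo(637,234,108.4,2.938)
for n in('scene','wrist'):
    p=arm.read_camera(n)
    print(n,'pred collar mid',proj(p,[[637,235,105],[637,235,120]]).round(1).tolist())
    for r in arm.regions_of('collar',p):
        v,u=np.nonzero(r['mask']); print(round(r['score'],2),u.mean().round(1),v.mean().round(1),u.min(),u.max(),v.min(),v.max())
    for t in('valve_left','valve_mid','valve_right'):
        for r in arm.find_in(t,p)[:1]: print(t,round(r['score'],2),(np.array(r['box'])*[640,400,640,400]).round(0))
"
```

```text
t 28.9 pos [513.7 261.  236.1] rot [ 3.141 -0.004  2.945] F [-0.9  1.5 -0.1] w 60.0 TOGO units [-4.21 -0.08  4.26] turn 0.09
scene pred collar mid [[413.4, 233.6], [414.5, 230.0]]
0.53 210.3 223.0 202 218 215 231
0.52 413.2 233.1 406 421 224 241
valve_left 0.8 [412. 234.  17.  38.]
valve_mid 0.8 [369. 227.  44.  22.]
valve_right 0.74 [316. 218.  46.  23.]
wrist pred collar mid [[324.5, 313.7], [324.5, 324.0]]
0.89 323.8 312.7 301 348 286 343
0.6 47.1 299.2 0 115 277 328
valve_left 0.73 [325. 266.  41. 142.]
valve_mid 0.66 [212. 292. 129.  34.]
valve_right 0.57 [ 58. 302. 114.  51.]
```

The collar is seated: scene centre (413.2,233.1), against a predicted (413.4,233.6). Left lever is closed, middle and right are open, and the arm is clear.

```bash
python3 -c "
from plant import arm
print(arm.hand_in())"
```

```text
the job is handed in; nothing more can be done
None
```

The left valve was the one that binds; I closed it again and seated the larger grey collar on its stem, left the middle and right levers fully open, and handed the job in at about 29 s (no verdict was returned).

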